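# Slide a pedal body under the bridge of a height gauge

## Robot

A 6-joint arm with a two-finger parallel gripper is mounted at the origin on a cart in front of the work surface, level with it; the furniture and walls round the work are solid. World frame = base frame: x ahead of the robot, y to its left, z up, the work surface at z = 0. Lengths are in m, angles in rad, forces in N, time in s.
With the tool pointing down it reaches from about 0.3 to 0.95 m from the base axis. Payload 3.1 kg.
Tool frame: the origin (TCP) lies between the finger pads; the fingertips stand 19 mm ahead of it and the grasp point (between the pads) is the TCP; z points along the fingers, y is the direction in which the jaws open and shut (so a half turn about z gives the same grasp; the last joint's range is limited). The gripper opens to 85 mm and grips with 20 to 120 N. Pads are 22 mm wide; open, the fingers measure 114 mm over their backs; the gripper's body (76 mm by 85 mm) begins 54 mm behind the grasp point. The pads swing forward as they close: fully open they stand 13 mm farther back than shut.
Start: joints at [-0.07, 0.308, 1.634, -0, 1.2, -0.07], TCP at [0.625, -0, 0.25] pointing down, gripper open.
Joint ranges: [-3.06, 3.06], [-0.79, 1.96], [0.05, 2.63], [-1.19, 4.34], [0.05, 2.64], [-2.94, 2.94]. Speed limits (rad/s): [2.79, 2.79, 3.14, 3.14, 3.14, 3.14].

## Interface

Orientations are given as a rotation vector (axis times angle).
In Python, from bench import r, grab_frame, models gives the robot as it stands. The module is installed in compiled form; this text tells all that it offers.
- The arm moves only by the tool move_arm, never from a script. Its argument "deltas" is a list of rows, each an object of numbers: "tx", "ty", "tz": the shift along the tool's x, y, z in mm; "twist": the turn about the tool's z in degrees; "hand": the closure in counts, from 0 (fully open) to 255 (shut). In form: [{"tx": .., "ty": .., "tz": .., "twist": .., "hand": ..}, ...]. A call has 1 to 10 rows; each row shifts and turns the pose as measured when the row begins, along the tool's axes as they then stand; what a row does not reach is not made up. A row lasts 1/12 s, in which the tool goes at most 41.7 mm and 7.16 degrees, less where a joint would pass 70% of its speed; a pose out of reach is approached as far as the arm can. A call is refused whole if a number of a shift passes 41.7 or a number of a turn 7.16, either way. A call with a gripper value outside its range is refused whole. The fingers move at their own pace and stop on an object; "newtons" is the grip in N (left out, the last holds). Time passes only in rows, so rows that do not move let the fingers close. It gives the time, the measured TCP pose, the force and the opening at its end, in the units of the state.
- r.get_state(): the state, without advancing time (a new reading comes with each control period).
- grab_frame(name): name is "scene" or "side" or "wrist"; returns a dict with "pixels" (384x512x3 uint8, blue, green, red), "depth" (384x512 float32, m along the optical axis (not along the pixel's ray), 0 where there is no reading), "mtx" (3x3 intrinsics, pixels), "rvec" (rotation vector, rad) and "tvec" (3), from world to camera coordinates, as OpenCV has them; the wrist camera has in their place "mount" (4x4, takes a point from camera to tool coordinates, whose origin is the TCP and whose axes are the flange's). Camera axes: x right, y down, z forward; pixel columns grow to the right and rows downward; lengths in m; the calibration is good to about 2 mm. A picture is of the moment at which its call begins: read the wrist's pose just before it.
- r.finish_job(): hands the job in, once; it reports no verdict.
Trained networks look in a picture, given as the dict that the camera call returned (one of the last four; its "shot" number tells which), for a name from the list of things; names that differ only in an ending like _2 or _b are one class to them, and where a whole thing is asked for, a point or a joint stands for the part that bears it (a point fixed in the world has none). Each returns a list of dicts, best first, with "confidence" (0 to 1); they miss things now and then, are a little off and sometimes report something else, mostly with a low value. They report only what shows in the picture. A call takes as long as a camera call.
- models.masks_of(thing, picture): "mask" (384x512 bool, what is visible of it) and "point" ([column, row] in pixels, amid what is visible of it).
The state is a dict: "t": time; "joints": joint angles; "joint_vel": joint speeds; "joint_efforts": joint torques, N m; "tool_pos": TCP position; "orientation": TCP orientation; "force": force on the tool from outside, world axes, zero at the start; "ft_torque": the same for the moment, N m; "grip_width": finger opening in m.
Only numpy, scipy, OpenCV 4.12 (cv2) and the standard library are available. Lean on these libraries where they do the work, as an engineer would, in place of code of your own. Each camera call takes 0.05 s, during which the arm holds its last target.

## Task

Check the height of the bare pedal body, the one without an axle stub that lies in front of the bridge gauge: with the fingertips push it along the bench into the gauge's open, flared mouth and slide it flat under the low bridge until it lies square against the back stop. Only push it: do not pick it up, lift it or tip it. Leave the other things where they are and finish with the hand clear.

Things in the scene. Friction and masses are not known exactly. Their poses are not given: they have to be found in the camera images.
- pedal_body: bare flat pedal body, lime nylon, no axle stub, loose, about 0.13 kg, 20 mm thick. Outline 106 mm along its x, 104 mm along its y axis; the two x faces (nose, tail) are flat for 60 mm in the middle, the y faces only for 20 mm, with slanted corners between. Origin: centre of underside; z up. x starts within 0.45 rad of the bench's -y (robot's left to right), roughly towards the gauge.
- gauge: fixed bridge gauge of dark steel and aluminium; the bench is its floor. Origin: on the bench under the middle of the bridge; z up, x = direction of insertion (towards -y of the bench, within 0.22 rad), y across. Two cheeks, 18 mm thick, 24.5 mm high, bound a channel 122 mm wide (y -61 to +61 mm), x -25 to +60 mm. Small bolted feet reach out to y = +-89 mm.
- gauge_mouth (a point): middle of the gauge's open mouth at bench height, at x = -53 mm in the gauge's frame: short lead-ins flare out from the cheeks to here, where the mouth is about 144 mm wide. The pedal body goes in here.
- gauge_bridge (a point): middle of the underside of the bridge, an aluminium bar across both cheeks, 24.5 mm above the bench. The bar spans x = -20 to +20 mm in the gauge's frame; its top is 38.5 mm above the bench, its screw heads 42.5 mm.
- gauge_stop (a point): middle of the face of the back stop at bench height, a steel bar across the channel, 22.5 mm high, at x = +45 mm in the gauge's frame. A pedal body against it has its origin at x = -8 mm and its tail at x = -61 mm, so about 41 mm of it stay out in front of the bridge.
- axle_pedal_2: another pedal, with a short axle stub on one side, 107 x 126 x 20 mm, lying behind the back stop of the gauge; origin at the centre of its underside. Not to be disturbed.
- bottle: small bottle, 22 x 27 mm and 92 mm tall, standing beyond the work; origin at the centre of its underside. Not to be disturbed.
- spindle: turned steel spindle, 84 mm long, 18 mm thick, lying at the near side of the gauge; origin at the centre of its underside. Not to be disturbed.
- hex_key: L-shaped hexagon key, 79 x 32 x 9 mm, lying at the near side of the gauge; origin at the centre of its underside. Not to be disturbed.

How it is judged:
On the way:
1. the pedal body's nose is in the mouth of the gauge, flat and between the cheeks (x of pedal_body in the frame of gauge above -0.075 m and y of pedal_body in the frame of gauge between -0.012 and 0.012 m and height (world z) of pedal_body below 0.005 m), for 0.05 s.
At the end, for the whole second after the job is handed in: The pedal body lies flat on the bench under the bridge, within about 5 mm of the back stop, between the cheeks, square to the gauge within 0.08 rad, and is at rest (x of pedal_body in the frame of gauge between -0.0135 and 0 m and y of pedal_body in the frame of gauge between -0.012 and 0.012 m and angle between the x axis of pedal_body and the x axis of gauge, either way round below 0.08 rad and angle between pedal_body's own z axis and vertical below 0.05 rad and height (world z) of pedal_body below 0.004 m and linear speed of pedal_body below 0.02 m/s); the robot touches nothing.
It fails at once if the pedal body is lifted off the bench or tipped (height (world z) of pedal_body above 0.01 m or angle between pedal_body's own z axis and vertical above 0.12 rad).
It fails at once if another thing is disturbed (moved more than 20 mm) (distance of any of axle_pedal_2, bottle, spindle, hex_key from where it was at the start of the episode above 0.02 m).
It also fails if it takes over 72 s, if anything falls off the work surface, if the arm or the gripper's body presses on something with over 40 N, if the wrist force passes 120 N, or if a joint passes its speed limit or range.

## Working session

There is one attempt and no reset: what is moved stays moved. The work goes in short steps, Python scripts to look and compute and a tool call to move; the robot and the scene stay as the last step left them, time stands still between calls to the robot, and variables do not carry over. Pictures are saved under pics/ and viewed, and the job is handed in when it is done.

Besides the shell and the picture viewer there is one more tool, called after "Request:" as name([rows], argument=value, ...), one row to a line, values as JSON. move_arm: Moves the arm, as the interface text tells. Its arguments: {"type":"object","properties":{"deltas":{"type":"array"},"newtons":{"type":"number"}},"required":["deltas"]}

```bash
mkdir -p pics
cat > h.py <<'E'
import numpy as np,cv2
from bench import r,grab_frame,models
def w2c(f):
    R=cv2.Rodrigues(np.array(f["rvec"],float))[0];return R,np.array(f["tvec"],float).reshape(3)
def cloud(f,pose=None):
    K=np.array(f["mtx"]);d=f["depth"];v,u=np.mgrid[0:d.shape[0],0:d.shape[1]]
    P=np.stack([(u-K[0,2])/K[0,0]*d,(v-K[1,2])/K[1,1]*d,d],-1)
    if "rvec" in f:
        R,t=w2c(f);W=(P-t)@R
    else:
        M=np.array(f["mount"]);T=P@M[:3,:3].T+M[:3,3]
        R=cv2.Rodrigues(np.array(pose["orientation"],float))[0]
        W=T@R.T+np.array(pose["tool_pos"])
    W[d<=0]=np.nan
    return W
E
python3 - <<'E'
from h import *
s=r.get_state();print(s)
for n in["scene","side","wrist"]:
    f=grab_frame(n);cv2.imwrite(f"pics/{n}0.png",f["pixels"]);W=cloud(f,s)
    np.save(f"{n}0.npy",W)
    for th in["pedal_body","gauge","axle_pedal_2","bottle","spindle","hex_key"]:
        for m in models.masks_of(th,f)[:2]:
            p=W[m["mask"]];print(n,th,round(m["confidence"],2),np.round(m["point"]),m["mask"].sum(),np.round(np.nanmedian(p,0),3),np.round(np.nanmin(p,0),3),np.round(np.nanmax(p,0),3))
E
```

```text
{'t': 0.0, 'joints': array([-6.96833289e-02,  3.09007353e-01,  1.63521339e+00,  2.63056026e-05,
        1.19968379e+00, -6.96969692e-02]), 'joint_vel': array([-0.00026594, -0.00027342,  0.0006243 ,  0.0008181 , -0.00149666,
       -0.00210922]), 'joint_efforts': array([ 1.43707580e-04, -4.15252447e+01, -2.76667070e+01, -1.74997494e-04,
        1.01000658e-02, -1.14578896e-05]), 'tool_pos': array([6.24213743e-01, 4.53247582e-05, 2.49032774e-01]), 'orientation': array([-2.22019133, -2.22020037,  0.00235244]), 'force': array([-0.58904646,  0.40823229, -0.29241708]), 'ft_torque': array([ 0.02452566,  0.02191592, -0.04464746]), 'grip_width': 0.08572532609143418}
scene pedal_body 0.75 [226. 158.] 652 [ 0.639 -0.052  0.012] [ 0.591 -0.103 -0.005] [0.698 0.008 0.019]
scene gauge 0.93 [271. 216.] 1921 [ 0.615 -0.343  0.024] [ 0.537 -0.389 -0.004] [ 0.724 -0.257  0.043]
scene axle_pedal_2 0.77 [294. 272.] 1443 [ 0.575 -0.503  0.014] [ 0.522 -0.557 -0.017] [ 0.639 -0.423  0.021]
scene bottle 0.45 [284. 166.] 169 [ 0.749 -0.199  0.038] [ 0.742 -0.208  0.001] [ 0.77  -0.149  0.084]
scene spindle 
[... 527 characters left out ...]
[218. 298.] 2059 [ 0.579 -0.496  0.016] [ 0.434 -0.554 -0.937] [ 0.642 -0.305  0.023]
side bottle 0.54 [310. 161.] 227 [ 0.753 -0.197  0.048] [ 0.742 -0.204  0.001] [ 0.773 -0.145  0.091]
side spindle 0.77 [161. 229.] 230 [ 0.457 -0.365  0.015] [ 0.447 -0.4   -0.001] [ 0.464 -0.318  0.021]
side hex_key 0.51 [161. 184.] 170 [ 0.437 -0.254  0.008] [ 0.429 -0.282 -0.001] [ 0.463 -0.201  0.013]
wrist pedal_body 0.86 [268. 192.] 4362 [ 0.638 -0.042  0.013] [ 0.589 -0.108 -0.005] [0.699 0.013 0.019]
wrist gauge 0.53 [215. 348.] 264 [ 0.563 -0.274  0.011] [ 0.552 -0.291 -0.001] [0.708 0.01  0.301]
wrist bottle 0.85 [348. 307.] 252 [ 0.743 -0.188  0.034] [ 0.74  -0.219 -0.004] [ 0.751 -0.181  0.072]
```

Run:
```python
import cv2,numpy as np
a=[cv2.imread(f"pics/{n}0.png") for n in("scene","side","wrist")]
cv2.imwrite("pics/s0.png",cv2.resize(a[1][60:360,100:400],(800,600)[:1]*2 if 0 else (600,600),interpolation=cv2.INTER_CUBIC))
cv2.imwrite("pics/w0.png",a[2])
# topdown height map from all clouds
for n in("scene","side","wrist"):
    W=np.load(n+"0.npy").reshape(-1,3);im=cv2.imread(f"pics/{n}0.png").reshape(-1,3)
    ok=np.isfinite(W).all(1)&(W[:,2]<.1)&(W[:,2]>-.02);W=W[ok];im=im[ok]
    o=np.zeros((600,400,3),np.uint8)
    # rows: y from 0.08 to -0.6 ; cols x from .4 to .8
    c=((W[:,0]-.4)*1000).astype(int);rr=((.05-W[:,1])*1000).astype(int)
    k=(c>=1)&(c<399)&(rr>=1)&(rr<599)
    for dx in(-1,0,1):
        for dy in(-1,0,1): o[rr[k]+dy,c[k]+dx]=im[k]
    cv2.imwrite(f"pics/top_{n}.png",o)
cv2.imwrite("pics/top.png",np.hstack([cv2.imread("pics/top_scene.png"),cv2.imread("pics/top_side.png")]))
```

```text
(no output)
```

View pics/s0.png

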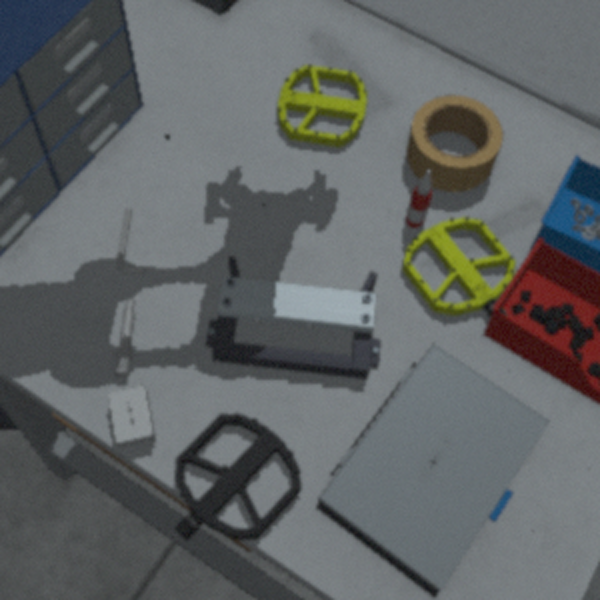

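View pics/w0.png

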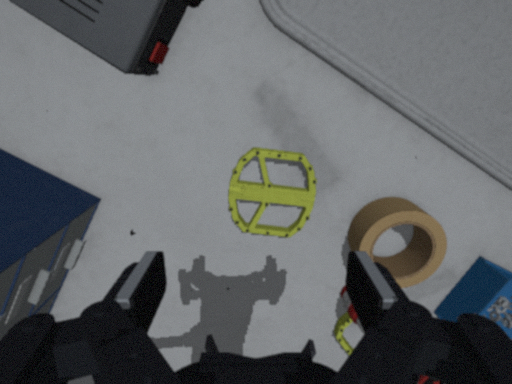

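View pics/top.png

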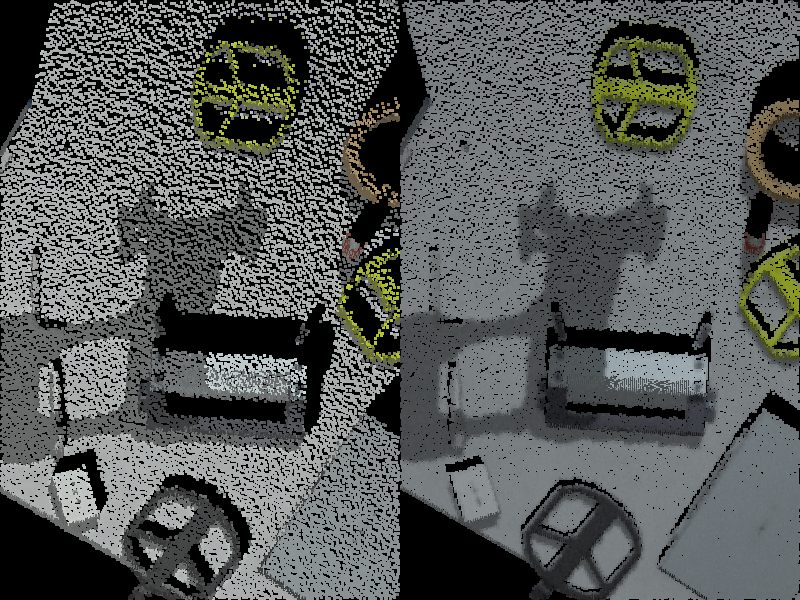

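```bash
cat >> h.py <<'E'
from scipy.optimize import minimize
OCT=np.array([(53,30),(10,52),(-10,52),(-53,30),(-53,-30),(-10,-52),(10,-52),(53,-30)])/1000.
def proj(P,f,pose=None):
    K=np.array(f["mtx"])
    if "rvec" in f: R,t=w2c(f);C=P@R.T+t
    else:
        M=np.array(f["mount"]);R=cv2.Rodrigues(np.array(pose["orientation"],float))[0]
        C=((P-np.array(pose["tool_pos"]))@R-M[:3,3])@M[:3,:3]
    return C[:,:2]/C[:,2:]*[K[0,0],K[1,1]]+[K[0,2],K[1,2]]
def place(P,x):
    c,s=np.cos(x[2]),np.sin(x[2]);return P@np.array([[c,s],[-s,c]])+x[:2]
def fitpedal(f,pose,x0,mask):
    """silhouette hull of prism vs hull of mask"""
    cs=np.vstack(max(cv2.findContours(mask.astype(np.uint8),0,2)[0],key=len)) if 0 else np.argwhere(mask)[:,::-1]
    S=8
    def img(p):
        h=cv2.convexHull(p.astype(np.float32)).reshape(-1,2);o=np.zeros((384*2,512*2),np.uint8)
        cv2.fillConvexPoly(o,np.round(h*2*16).astype(np.int32),255,cv2.LINE_AA,4);return o.astype(float)/255
    T=img(cs+0.0)
    def cost(x):
        o=place(OCT,x)
        P=np.vstack([np.c_[o,np.full(8,.02)],np.c_[o,np.zeros(8)]])
        I=img(proj(P,f,pose));return 1-np.minimum(I,T).sum()/np.maximum(I,T).sum()
    best=None
    for dy in(-.4,-.2,0,.2,.4):
        q=minimize(cost,[x0[0],x0[1],x0[2]+dy],method="Nelder-Mead",options=dict(initial_simplex=np.array([[x0[0],x0[1],x0[2]+dy]]*4)+np.vstack([np.zeros(3),np.diag([.006,.006,.1])]),xatol=1e-4,fatol=1e-5))
        if best is None or q.fun<best.fun:best=q
    return best.x,best.fun
E
python3 - <<'E'
from h import *
s=r.get_state()
for n in["scene","side","wrist"]:
    f=grab_frame(n);m=models.masks_of("pedal_body",f)[0]["mask"]
    m=cv2.morphologyEx(m.astype(np.uint8),cv2.MORPH_OPEN,np.ones((2,2)))>0
    l=cv2.connectedComponentsWithStats(cv2.dilate(m.astype(np.uint8),np.ones((5,5))));
    k=1+np.argmax(l[2][1:,4]);m&=l[1]==k
    print(n,*fitpedal(f,s,[.643,-.046,-1.57],m))
    W=cloud(f,s)
    sel=(W[...,2]>.033)&(W[...,2]<.046)&(abs(W[...,0]-.63)<.12)&(abs(W[...,1]+.33)<.08)
    if sel.sum()>100:
        p=W[sel];print("bar",cv2.minAreaRect((p[:,:2]*1000).astype(np.float32)),np.median(p[:,2]))
    # low-side points z 0.015..0.03
    if n=="side":np.save("gs.npy",W)
E
```

```text
scene [ 0.64421017 -0.05538896 -1.87574955] 0.09775442970349912
bar ((656.89208984375, -336.83917236328125), (80.64155578613281, 221.17173767089844), 69.17442321777344) 0.03725190993050441
side [ 0.64669382 -0.04353062 -1.67294799] 0.06194067320735286
bar ((658.3680419921875, -333.7830810546875), (87.64776611328125, 224.53692626953125), 67.10700988769531) 0.039522294737335775
wrist [ 0.64511862 -0.04384921 -1.7106564 ] 0.06243303095175956
```

Run:
```python
from h import *
for n in("scene0","side0"):
    W=np.load(n+".npy")
    sel=(W[...,2]>.032)&(W[...,2]<.046)&(W[...,0]>.53)&(W[...,0]<.725)&(W[...,1]<-.26)&(W[...,1]>-.42)
    l=cv2.connectedComponentsWithStats(sel.astype(np.uint8));k=1+np.argmax(l[2][1:,4])
    p=W[l[1]==k]; print(n,len(p),cv2.minAreaRect((p[:,:2]*1000).astype(np.float32)),np.percentile(p[:,2],[5,50,95]))
f=grab_frame("side")
# hypothesise gauge pose and overlay
def gauge(g,f):
    im=cv2.resize(f["pixels"],None,fx=4,fy=4,interpolation=cv2.INTER_CUBIC)
    def poly(pts,z,col):
        q=proj(np.c_[place(np.array(pts)/1000.,g),np.full(len(pts),z)],f)
        cv2.polylines(im,[np.round((q*4+1.5)*16).astype(int)],True,col,1,cv2.LINE_AA,4)
    poly([(-20,-79),(20,-79),(20,79),(-20,79)],.0385,(0,0,255))
    for s in(1,-1): poly([(-25,61*s),(60,61*s),(60,79*s),(-25,79*s)],.0245,(0,255,0)); poly([(-53,72*s),(-25,61*s)],.0245,(255,255,0))
    poly([(45,-61),(45,61)],.0225,(255,0,255))
    return im[4*150:4*260,4*180:4*320]
import sys
cv2.imwrite("pics/g1.png",cv2.resize(gauge([.629,-.337,-1.62],f),None,fx=1.4,fy=1.3))
```

```text
scene0 752 ((627.3480834960938, -324.71392822265625), (42.298763275146484, 156.58905029296875), 86.34403991699219) [0.0342539  0.03701551 0.0399003 ]
side0 1466 ((628.20703125, -321.0173034667969), (42.27272033691406, 158.06130981445312), 86.31743621826172) [0.03586936 0.03937185 0.04238306]
```

View pics/g1.png

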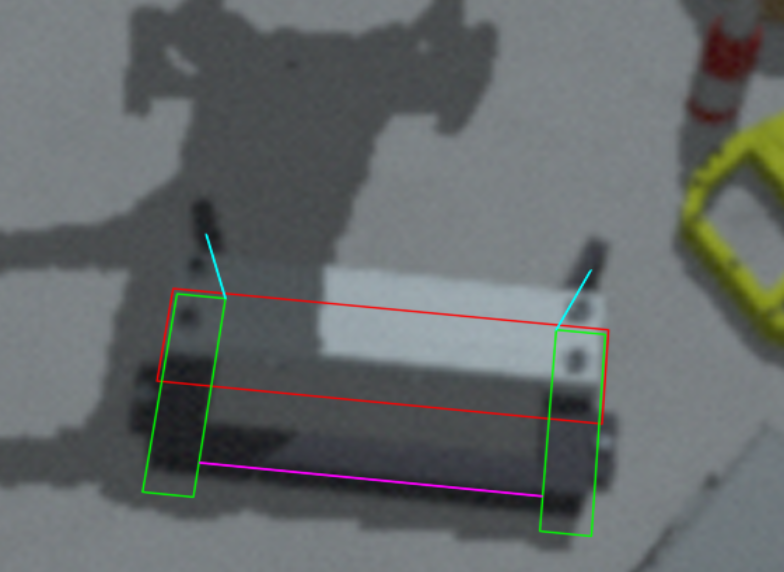

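Run:
```python
from h import *
def gauge(g,f,box):
    im=cv2.resize(f["pixels"],None,fx=4,fy=4,interpolation=cv2.INTER_CUBIC)
    def poly(pts,z,col):
        q=proj(np.c_[place(np.array(pts)/1000.,g),np.full(len(pts),z)],f)
        cv2.polylines(im,[np.round((q*4+1.5)*16).astype(int)],True,col,1,cv2.LINE_AA,4)
    poly([(-20,-79),(20,-79),(20,79),(-20,79)],.0385,(0,0,255))
    for s in(1,-1): poly([(-25,61*s),(60,61*s),(60,79*s),(-25,79*s)],.0245,(0,255,0)); poly([(-53,72*s),(-25,61*s)],.0245,(255,255,0))
    poly([(45,-61),(45,61)],.0225,(255,0,255))
    a,b,c,d=box
    return im[4*a:4*b,4*c:4*d]
g=[.6278,-.3225,-1.630]
A=gauge(g,grab_frame("side"),(150,260,180,320));B=gauge(g,grab_frame("scene"),(150,260,200,340))
cv2.imwrite("pics/g2.png",A);cv2.imwrite("pics/g3.png",B)
```

```text
(no output)
```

View pics/g2.png

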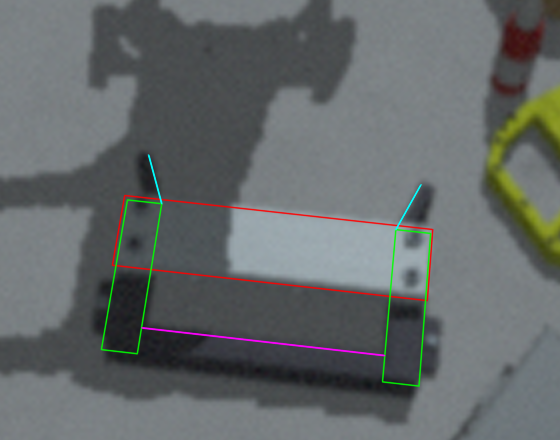

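View pics/g3.png

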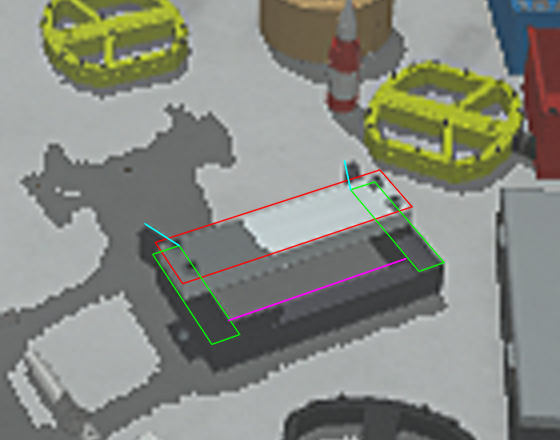

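Request:
move_arm([
  {"tx":23,"ty":14,"twist":3.4,"hand":130},
  {"tx":22,"ty":12},
  {},
  {},
  {"tz":30},
  {"tz":30},
  {"tz":30},
  {"tz":30},
  {},
  {},
])

```text
validation failed for argument at $.de...
```

```bash
cat >> h.py <<'E'
G=np.array([.629,-.3225,-1.63])
def ing(p,g=G):
    c,s=np.cos(g[2]),np.sin(g[2]);d=np.array(p[:2])-g[:2];return np.round([c*d[0]+s*d[1],-s*d[0]+c*d[1]],4)
def tool():
    s=r.get_state();R=cv2.Rodrigues(s["orientation"])[0]
    print("t",round(s["t"],2),"tcp",np.round(s["tool_pos"],4),"ing",ing(s["tool_pos"]),"toolx",np.round(R[:,0],3),"z",np.round(R[:,2],3),"F",np.round(s["force"],1),"w",round(s["grip_width"],4));return s
E
python3 -c "
from h import *
tool()"
```

```text
t 1.5 tcp [ 0.625  -0.      0.2503] ing [-0.3217 -0.0231] toolx [-0.  1.  0.] z [ 0.  0. -1.] F [-0.2 -0.4  1. ] w 0.0852
```

Rows apparently need all fields.

Request:
move_arm([
  {"tx":23,"ty":14,"tz":0,"twist":3.4,"hand":130},
  {"tx":22,"ty":12,"tz":0,"twist":0,"hand":130},
  {"tx":0,"ty":0,"tz":0,"twist":0,"hand":130},
  {"tx":0,"ty":0,"tz":30,"twist":0,"hand":130},
  {"tx":0,"ty":0,"tz":30,"twist":0,"hand":130},
  {"tx":0,"ty":0,"tz":30,"twist":0,"hand":130},
  {"tx":0,"ty":0,"tz":30,"twist":0,"hand":130},
  {"tx":0,"ty":0,"tz":0,"twist":0,"hand":130},
  {"tx":0,"ty":0,"tz":0,"twist":0,"hand":130},
])

```text
t: 2.25
tool_pos: [0.6569, 0.0444, 0.1309]
orientation: [2.283, 2.147, 0.009]
force: [-0.6, 0.1, 0.5]
grip_width: 0.0417
```

```bash
python3 -c "
from h import *
tool()"
```

```text
t 2.25 tcp [0.6569 0.0444 0.1309] ing [-0.3679  0.0062] toolx [ 0.061  0.998 -0.001] z [ 0.009 -0.002 -1.   ] F [-0.6  0.1  0.5] w 0.0417
```

Request:
move_arm([
  {"tx":0,"ty":-4,"tz":30,"twist":0,"hand":130},
  {"tx":0,"ty":0,"tz":30,"twist":0,"hand":130},
  {"tx":0,"ty":0,"tz":25,"twist":0,"hand":130},
  {"tx":0,"ty":0,"tz":15,"twist":0,"hand":130},
  {"tx":0,"ty":0,"tz":0,"twist":0,"hand":130},
  {"tx":0,"ty":0,"tz":0,"twist":0,"hand":130},
])

```text
t: 2.75
tool_pos: [0.6635, 0.0431, 0.0409]
orientation: [2.274, 2.138, 0.029]
force: [0.3, 1.0, -0.3]
grip_width: 0.0415
```

```bash
python3 -c "
from h import *
s=tool()
for n in('wrist','side'):
    f=grab_frame(n);cv2.imwrite(f'pics/{n}1.png',f['pixels'])
im=cv2.imread('pics/side1.png')[60:260,150:400]
cv2.imwrite('pics/c1.png',cv2.resize(im,None,fx=3,fy=3))
"
```

```text
t 2.75 tcp [0.6635 0.0431 0.0409] ing [-0.367   0.0128] toolx [ 0.062  0.998 -0.001] z [ 0.028 -0.002 -1.   ] F [ 0.3  1.  -0.3] w 0.0415
```

View pics/wrist1.png

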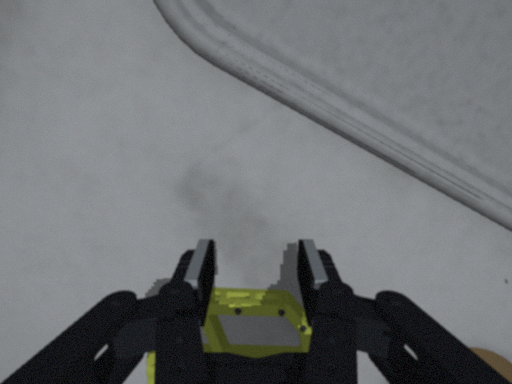

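View pics/c1.png

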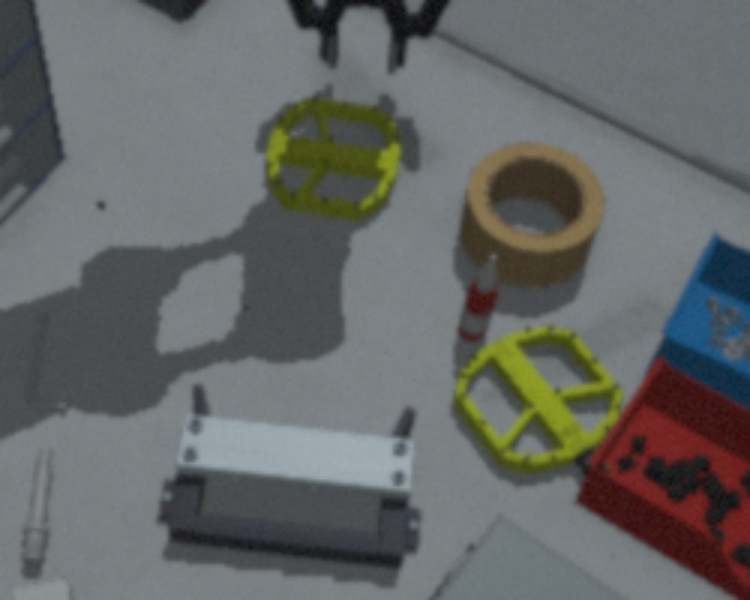

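Request:
move_arm([
  {"tx":0,"ty":-6,"tz":4,"twist":0,"hand":130},
  {"tx":0,"ty":-5,"tz":4,"twist":0,"hand":130},
  {"tx":0,"ty":0,"tz":4,"twist":0,"hand":130},
  {"tx":0,"ty":0,"tz":3,"twist":0,"hand":130},
  {"tx":0,"ty":0,"tz":0,"twist":0,"hand":130},
  {"tx":0,"ty":0,"tz":0,"twist":0,"hand":130},
])

```text
t: 3.35
tool_pos: [0.6568, 0.044, 0.032]
orientation: [2.267, 2.132, 0.043]
force: [0.2, -0.2, -0.9]
grip_width: 0.0418
```

```bash
python3 -c "
from h import *
s=tool()
"
```

```text
t 3.35 tcp [0.6568 0.044  0.032 ] ing [-0.3675  0.0061] toolx [0.061 0.998 0.   ] z [ 0.04  -0.002 -0.999] F [ 0.2 -0.2 -0.9] w 0.0418
```

Request:
move_arm([
  {"tx":0,"ty":-5,"tz":9,"twist":0,"hand":130},
  {"tx":0,"ty":0,"tz":0,"twist":0,"hand":130},
])

```text
t: 3.52
tool_pos: [0.6522, 0.0443, 0.0224]
orientation: [2.267, 2.132, 0.043]
force: [-1.3, -0.4, -0.5]
grip_width: 0.0423
```

```bash
python3 -c "
from h import *
s=tool()
"
```

```text
t 3.52 tcp [0.6522 0.0443 0.0224] ing [-0.3676  0.0014] toolx [0.061 0.998 0.   ] z [ 0.04  -0.002 -0.999] F [-1.3 -0.4 -0.5] w 0.0423
```

Request:
move_arm([
  {"tx":-8,"ty":0,"tz":0,"twist":0,"hand":130},
  {"tx":-8,"ty":0,"tz":0,"twist":0,"hand":130},
  {"tx":-8,"ty":0,"tz":0,"twist":0,"hand":130},
  {"tx":-8,"ty":0,"tz":0,"twist":0,"hand":130},
  {"tx":-8,"ty":0,"tz":0,"twist":0,"hand":130},
  {"tx":-8,"ty":0,"tz":0,"twist":0,"hand":130},
  {"tx":-8,"ty":0,"tz":0,"twist":0,"hand":130},
])

```text
t: 4.1
tool_pos: [0.6478, -0.0157, 0.0214]
orientation: [2.267, 2.134, 0.043]
force: [0.3, 0.4, -0.8]
grip_width: 0.042
```

```bash
cat >> h.py <<'E'
def look(tag):
    s=tool();f=grab_frame("side");ms=models.masks_of("pedal_body",f)
    ms=[m for m in ms if m["confidence"]>.3]
    best=None
    for m in ms:
        p=np.nanmedian(cloud(f)[m["mask"]],0)
        if abs(p[0]-.64)<.05 and best is None: best=(m["mask"],p,m["confidence"])
    if best:
        m,p,c=best
        x,e=fitpedal(f,s,[p[0],p[1]+.0,-1.65],m);print("conf",c,"body",np.round(x,4),"ing",ing(x),"dyaw",round(x[2]-G[2],3),"err",round(e,3))
    cv2.imwrite(f"pics/{tag}.png",cv2.resize(f["pixels"][60:260,150:400],None,fx=3,fy=3,interpolation=cv2.INTER_CUBIC))
E
python3 -c "
from h import *
look('p1')"
```

```text
t 4.1 tcp [ 0.6478 -0.0157  0.0214] ing [-0.3074  0.0006] toolx [0.06  0.998 0.001] z [ 0.039 -0.001 -0.999] F [ 0.3  0.4 -0.8] w 0.042
conf 0.73 body [ 0.6456 -0.0759 -1.6073] ing [-0.2472  0.002 ] dyaw 0.023 err 0.064
```

View pics/p1.png

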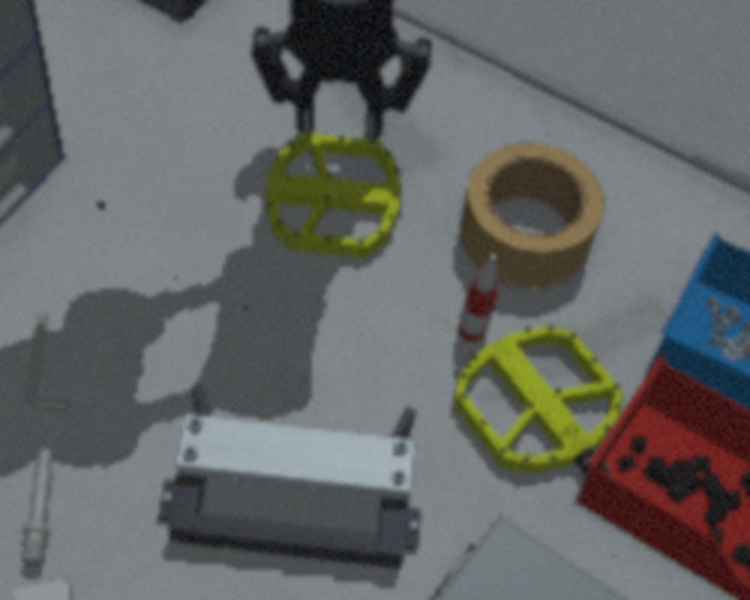

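Request:
move_arm([
  {"tx":-8,"ty":0,"tz":-0.2,"twist":0,"hand":130},
  {"tx":-8,"ty":0,"tz":-0.2,"twist":0,"hand":130},
  {"tx":-8,"ty":0,"tz":-0.2,"twist":0,"hand":130},
  {"tx":-8,"ty":0,"tz":-0.2,"twist":0,"hand":130},
  {"tx":-8,"ty":0,"tz":-0.2,"twist":0,"hand":130},
  {"tx":-8,"ty":0,"tz":-0.2,"twist":0,"hand":130},
  {"tx":-8,"ty":0,"tz":-0.2,"twist":0,"hand":130},
  {"tx":-8,"ty":0,"tz":-0.2,"twist":0,"hand":130},
  {"tx":-8,"ty":0,"tz":-0.2,"twist":0,"hand":130},
  {"tx":-8,"ty":0,"tz":-0.2,"twist":0,"hand":130},
])

```text
t: 5.03
tool_pos: [0.6421, -0.1031, 0.0234]
orientation: [2.268, 2.134, 0.043]
force: [-0.6, 0.8, -0.6]
grip_width: 0.0418
```

```bash
python3 -c "
from h import *
look('p2')"
```

```text
t 5.03 tcp [ 0.6421 -0.1031  0.0234] ing [-2.198e-01  1.000e-04] toolx [0.061 0.998 0.001] z [ 0.039 -0.001 -0.999] F [-0.6  0.8 -0.6] w 0.0418
conf 0.75 body [ 0.6397 -0.1654 -1.6016] ing [-0.1575  0.0014] dyaw 0.028 err 0.068
```

View pics/p2.png

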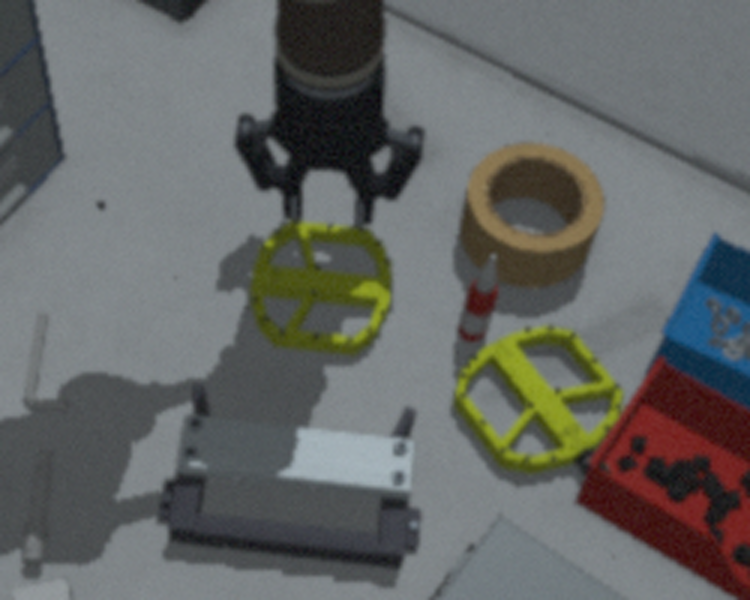

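Request:
move_arm([
  {"tx":-7,"ty":-0.4,"tz":0,"twist":0,"hand":130},
  {"tx":-7,"ty":-0.4,"tz":-0.1,"twist":0,"hand":130},
  {"tx":-7,"ty":-0.4,"tz":-0.1,"twist":0,"hand":130},
  {"tx":-7,"ty":-0.4,"tz":-0.1,"twist":0,"hand":130},
  {"tx":-7,"ty":-0.4,"tz":-0.1,"twist":0,"hand":130},
  {"tx":-7,"ty":-0.4,"tz":-0.1,"twist":0,"hand":130},
  {"tx":-7,"ty":-0.4,"tz":0,"twist":0,"hand":130},
  {"tx":-7,"ty":0,"tz":0,"twist":0,"hand":130},
])

```text
t: 5.8
tool_pos: [0.6352, -0.1631, 0.0237]
orientation: [2.268, 2.135, 0.043]
force: [-0.6, -0.1, -0.6]
grip_width: 0.0415
```

```bash
python3 -c "
from h import *
look('p3')"
```

```text
t 5.8 tcp [ 0.6352 -0.1631  0.0237] ing [-0.1595 -0.0032] toolx [0.06  0.998 0.002] z [ 0.039 -0.    -0.999] F [-0.6 -0.1 -0.6] w 0.0415
conf 0.92 body [ 0.6332 -0.2245 -1.6785] ing [-0.0981 -0.0016] dyaw -0.048 err 0.06
```

View pics/p3.png

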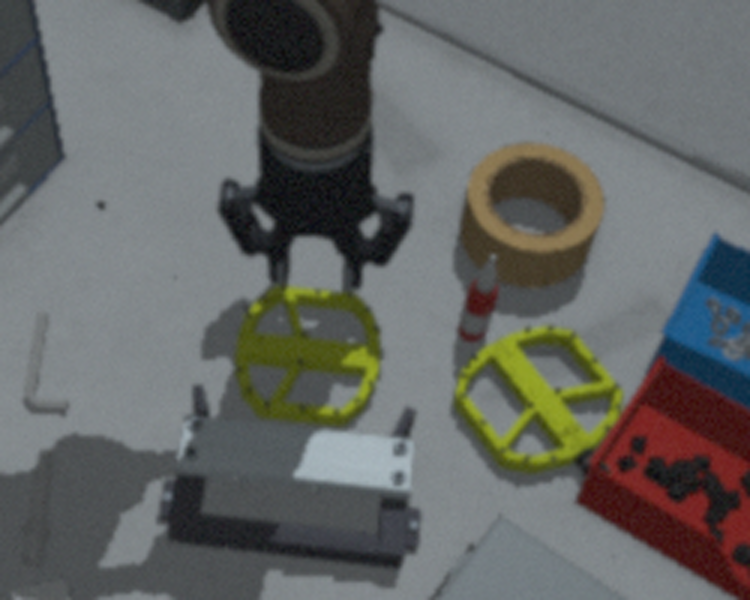

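Request:
move_arm([
  {"tx":-7,"ty":0,"tz":0,"twist":0,"hand":130},
  {"tx":-7,"ty":0,"tz":0,"twist":0,"hand":130},
  {"tx":-7,"ty":0,"tz":0,"twist":0,"hand":130},
  {"tx":-7,"ty":0,"tz":0,"twist":0,"hand":130},
  {"tx":-7,"ty":0,"tz":0,"twist":0,"hand":130},
  {"tx":-7,"ty":0,"tz":0,"twist":0,"hand":130},
  {"tx":-7,"ty":0,"tz":0,"twist":0,"hand":130},
  {"tx":-7,"ty":0,"tz":0,"twist":0,"hand":130},
])

```text
t: 6.57
tool_pos: [0.6318, -0.2235, 0.0238]
orientation: [2.268, 2.135, 0.044]
force: [0.5, 1.9, 0.5]
grip_width: 0.042
```

```bash
python3 -c "
from h import *
look('p4')"
```

```text
t 6.57 tcp [ 0.6318 -0.2235  0.0238] ing [-0.099  -0.0031] toolx [0.06  0.998 0.003] z [ 0.039  0.    -0.999] F [0.5 1.9 0.5] w 0.042
conf 0.66 body [ 0.6295 -0.2845 -1.6218] ing [-0.038  -0.0018] dyaw 0.008 err 0.064
```

View pics/p4.png

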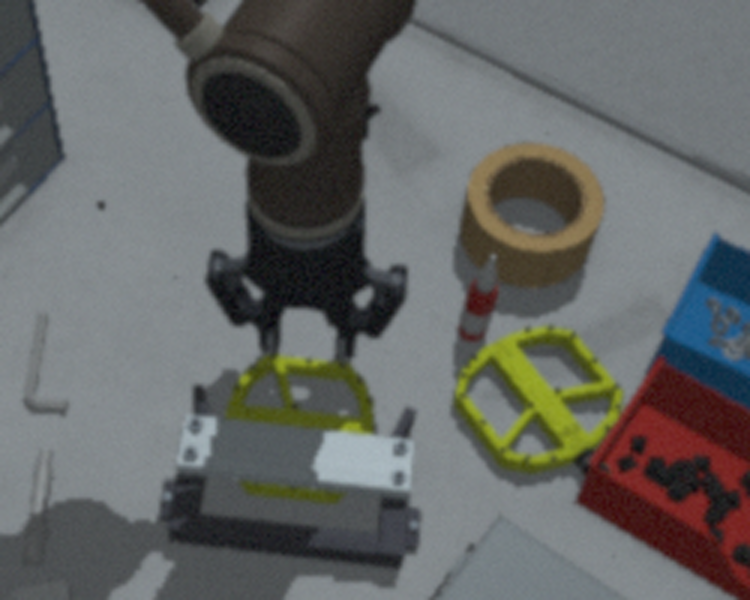

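Request:
move_arm([
  {"tx":-4,"ty":0,"tz":0,"twist":0,"hand":130},
  {"tx":-4,"ty":0,"tz":0,"twist":0,"hand":130},
  {"tx":-4,"ty":0,"tz":0,"twist":0,"hand":130},
  {"tx":-4,"ty":0,"tz":0,"twist":0,"hand":130},
  {"tx":-3,"ty":0,"tz":0,"twist":0,"hand":130},
])

```text
t: 7.08
tool_pos: [0.6306, -0.2438, 0.0239]
orientation: [2.268, 2.135, 0.045]
force: [-0.3, 1.5, -0.2]
grip_width: 0.0421
```

```bash
python3 -c "
from h import *
look('p5')"
```

```text
t 7.08 tcp [ 0.6306 -0.2438  0.0239] ing [-0.0786 -0.003 ] toolx [0.06  0.998 0.003] z [ 0.039  0.001 -0.999] F [-0.3  1.5 -0.2] w 0.0421
conf 0.85 body [ 0.6284 -0.3054 -1.7968] ing [-0.017  -0.0017] dyaw -0.167 err 0.103
```

Request:
move_arm([
  {"tx":-2,"ty":0,"tz":0,"twist":0,"hand":130},
  {"tx":-2,"ty":0,"tz":0,"twist":0,"hand":130},
])

```text
t: 7.35
tool_pos: [0.6303, -0.248, 0.0238]
orientation: [2.269, 2.135, 0.045]
force: [-0.0, 1.8, 0.0]
grip_width: 0.0418
```

Request:
move_arm([
  {"tx":-2,"ty":0,"tz":0,"twist":0,"hand":130},
])

```text
t: 7.43
tool_pos: [0.6302, -0.2498, 0.0238]
orientation: [2.269, 2.135, 0.045]
force: [-0.2, 1.3, 0.6]
grip_width: 0.0422
```

Request:
move_arm([
  {"tx":-1.5,"ty":0,"tz":0,"twist":0,"hand":130},
])

```text
t: 7.52
tool_pos: [0.6302, -0.2501, 0.0238]
orientation: [2.271, 2.135, 0.048]
force: [0.5, 8.2, 3.1]
grip_width: 0.0423
```

Request:
move_arm([
  {"tx":-1.5,"ty":0,"tz":0,"twist":0,"hand":130},
])

```text
t: 7.6
tool_pos: [0.6302, -0.2501, 0.0238]
orientation: [2.273, 2.136, 0.05]
force: [1.3, 5.6, 1.5]
grip_width: 0.0418
```

```bash
python3 -c "
from h import *
look('p6')"
```

```text
t 7.6 tcp [ 0.6302 -0.2501  0.0238] ing [-0.0723 -0.0031] toolx [0.062 0.998 0.009] z [ 0.038  0.006 -0.999] F [1.3 5.6 1.5] w 0.0418
conf 0.68 body [ 0.6273 -0.3092 -1.9295] ing [-0.0132 -0.0024] dyaw -0.299 err 0.121
```

View pics/p6.png

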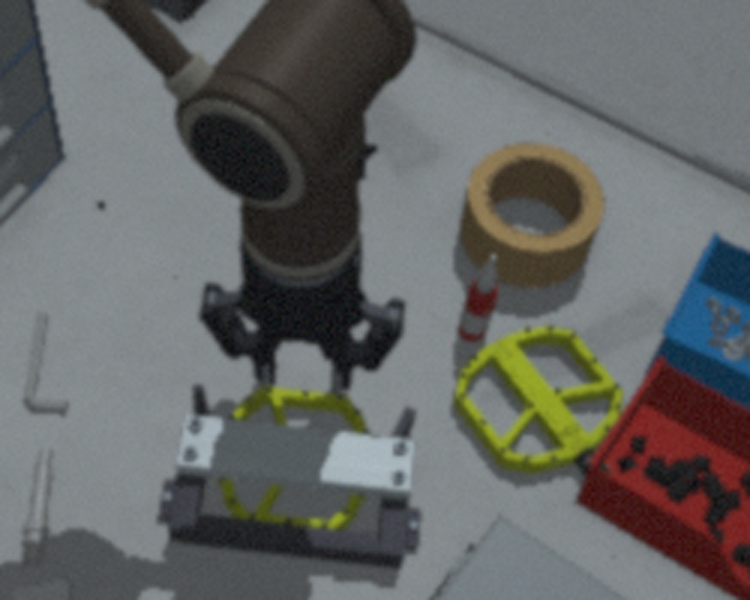

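Request:
move_arm([
  {"tx":8,"ty":0,"tz":0,"twist":0,"hand":130},
  {"tx":15,"ty":0,"tz":0,"twist":0,"hand":130},
  {"tx":20,"ty":0,"tz":0,"twist":0,"hand":130},
  {"tx":20,"ty":0,"tz":-20,"twist":0,"hand":130},
  {"tx":20,"ty":0,"tz":-30,"twist":0,"hand":130},
  {"tx":20,"ty":0,"tz":-40,"twist":0,"hand":130},
  {"tx":20,"ty":0,"tz":-40,"twist":0,"hand":130},
  {"tx":20,"ty":0,"tz":-40,"twist":0,"hand":130},
  {"tx":0,"ty":0,"tz":0,"twist":0,"hand":130},
])

```text
t: 8.45
tool_pos: [0.6294, -0.1009, 0.1891]
orientation: [2.278, 2.141, 0.04]
force: [2.3, -0.5, 0.7]
grip_width: 0.0416
```

Run:
```python
from h import *
s=tool()
ims=[]
for n,b in(("side",(140,260,170,330)),("scene",(140,260,190,350))):
    f=grab_frame(n);im=cv2.resize(f["pixels"],None,fx=4,fy=4,interpolation=cv2.INTER_CUBIC)
    def poly(pts,z,col,g=G):
        q=proj(np.c_[place(np.array(pts)/1000.,g),np.full(len(pts),z)],f)
        cv2.polylines(im,[np.round((q*4+1.5)*16).astype(int)],True,col,1,cv2.LINE_AA,4)
    poly(OCT*1000+[-8,-2],.02,(0,0,255))
    poly([(45,-61),(45,61)],.0225,(255,0,255))
    cv2.imwrite(f"pics/e_{n}.png",im[4*b[0]:4*b[1],4*b[2]:4*b[3]])
    W=cloud(f);hsv=cv2.cvtColor(f["pixels"],cv2.COLOR_BGR2HSV)
    k=(hsv[...,0]>22)&(hsv[...,0]<45)&(hsv[...,1]>110)&np.isfinite(W).all(-1)
    P=W[k];P=P[(abs(P[:,0]-.63)<.07)&(P[:,1]<-.22)&(P[:,1]>-.38)]
    Gp=np.array([ing(p) for p in P]);print(n,len(P),"x",np.percentile(Gp[:,0],[1,3,97,99]),"y",np.percentile(Gp[:,1],[1,99]),"zmax",np.percentile(P[:,2],98))
    for lab,sel,q in(("tail",Gp[:,0]<-.02,0),("nose",Gp[:,0]>.03,1)):
        A=Gp[sel];
        pts=[]
        for y in np.arange(-.028,.025,.004):
            B=A[abs(A[:,1]-y)<.003,0]
            if len(B)>2: pts.append((y,B.min() if q==0 else B.max()))
        if len(pts)>4:
            pts=np.array(pts);print(lab,len(pts),"edge slope,mean",np.round(np.polyfit(pts[:,0],pts[:,1],1),4))
    for th in("axle_pedal_2","bottle","spindle","hex_key"):
        for m in models.masks_of(th,f)[:1]: print(n,th,round(m["confidence"],2),np.round(np.nanmedian(W[m["mask"]],0),3))
```

```text
t 8.45 tcp [ 0.6294 -0.1009  0.1891] ing [-0.2213 -0.0127] toolx [0.062 0.998 0.008] z [ 0.029  0.006 -1.   ] F [ 2.3 -0.5  0.7] w 0.0416
side 463 x [-0.060838 -0.059728  0.0403    0.043038] y [-0.046628  0.043952] zmax 0.021541908138369606
tail 14 edge slope,mean [-0.0519 -0.0605]
nose 14 edge slope,mean [-0.0186  0.0416]
side axle_pedal_2 0.92 [ 0.578 -0.499  0.017]
side bottle 0.79 [ 0.753 -0.196  0.044]
side spindle 0.51 [ 0.457 -0.366  0.015]
side hex_key 0.7 [ 0.437 -0.259  0.008]
scene 266 x [-0.05834  -0.057035  0.040725  0.04382 ] y [-0.051435  0.043495] zmax 0.018078599859213267
tail 14 edge slope,mean [-0.0619 -0.058 ]
nose 8 edge slope,mean [0.2174 0.0457]
scene axle_pedal_2 0.95 [ 0.575 -0.507  0.014]
scene bottle 0.49 [ 0.749 -0.201  0.031]
scene spindle 0.74 [ 0.455 -0.373  0.012]
scene hex_key 0.61 [ 0.436 -0.265  0.006]
```

View pics/e_side.png

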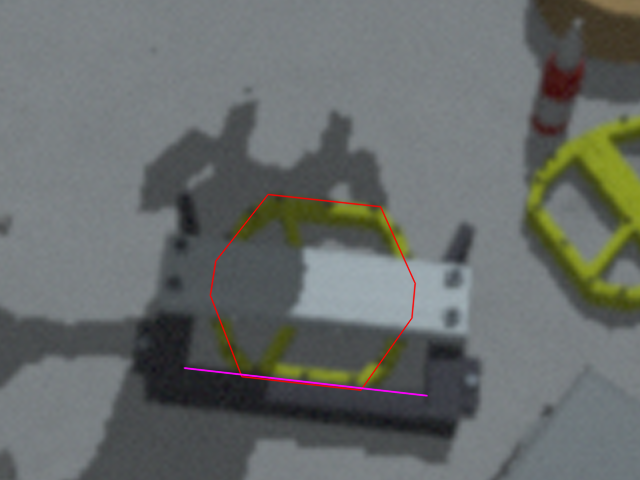

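View pics/e_scene.png

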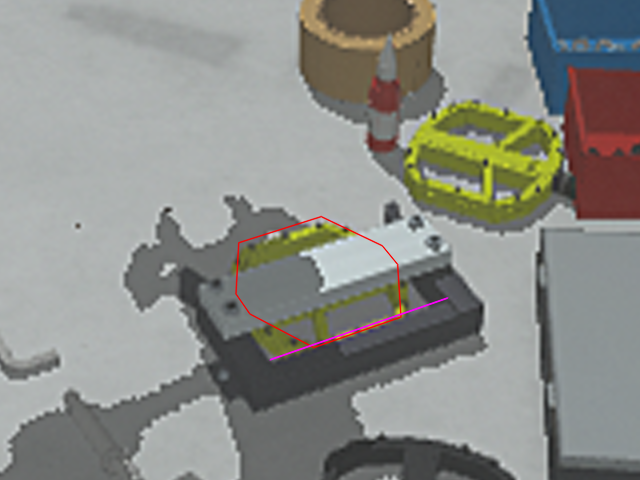

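Request:
move_arm([
  {"tx":0,"ty":0,"tz":-30,"twist":0,"hand":130},
  {"tx":0,"ty":0,"tz":-30,"twist":0,"hand":130},
  {"tx":0,"ty":0,"tz":-30,"twist":0,"hand":130},
  {"tx":-30,"ty":0,"tz":-10,"twist":0,"hand":130},
  {"tx":-35,"ty":0,"tz":0,"twist":0,"hand":130},
  {"tx":-35,"ty":0,"tz":0,"twist":0,"hand":130},
  {"tx":-35,"ty":0,"tz":0,"twist":0,"hand":130},
  {"tx":-35,"ty":0,"tz":0,"twist":0,"hand":130},
  {"tx":-35,"ty":0,"tz":0,"twist":0,"hand":130},
  {"tx":0,"ty":0,"tz":0,"twist":0,"hand":130},
])

```text
t: 9.78
tool_pos: [0.6058, -0.3196, 0.2725]
orientation: [-2.288, -2.143, -0.012]
force: [0.2, -0.4, 0.3]
grip_width: 0.0415
```

Request:
move_arm([
  {"tx":-20,"ty":0,"tz":0,"twist":0,"hand":130},
  {"tx":0,"ty":0,"tz":0,"twist":0,"hand":130},
  {"tx":0,"ty":0,"tz":0,"twist":0,"hand":130},
])

```text
t: 10.03
tool_pos: [0.6025, -0.3439, 0.2693]
orientation: [-2.293, -2.132, -0.012]
force: [0.3, 0.5, 0.1]
grip_width: 0.042
```

Run:
```python
from h import *
s=tool();f=grab_frame("wrist");cv2.imwrite("pics/w9.png",f["pixels"]);np.save("w9.npy",cloud(f,s))
```

```text
t 10.03 tcp [ 0.6025 -0.3439  0.2693] ing [ 0.023  -0.0252] toolx [0.073 0.997 0.013] z [-0.002  0.013 -1.   ] F [0.3 0.5 0.1] w 0.042
```

View pics/w9.png

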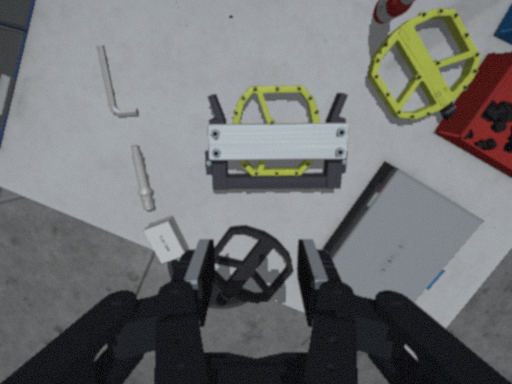

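Run:
```python
from h import *
im=cv2.imread("pics/w9.png");hsv=cv2.cvtColor(im,cv2.COLOR_BGR2HSV)
lime=((hsv[...,0]>22)&(hsv[...,0]<45)&(hsv[...,1]>110)).astype(float)
cv2.imwrite("pics/w9z.png",cv2.resize(im[70:200,190:370],None,fx=4,fy=4,interpolation=cv2.INTER_CUBIC))
g=cv2.cvtColor(im,cv2.COLOR_BGR2GRAY).astype(float)
sat=hsv[...,1].astype(float)
def edge(img,c0,c1,r0,r1,name):
    pts=[]
    for c in range(c0,c1):
        d=np.diff(img[r0:r1,c]);i=np.argmax(abs(d));a=abs(d)[max(0,i-1):i+2]
        pts.append((c,r0+.5+ (np.arange(max(0,i-1),i+2)[:len(a)]*a).sum()/a.sum()))
    p=np.array(pts)
    for _ in range(3):
        k=np.polyfit(p[:,0],p[:,1],1);e=p[:,1]-np.polyval(k,p[:,0]);p=p[abs(e)<max(.6,2*e.std())]
    print(name,"slope",round(k[0],4),"row@276",round(np.polyval(k,276),2),len(p))
edge(sat,258,300,78,91,"tail top")
edge(sat,255,302,170,180,"nose bottom")
edge(g,228,330,117,132,"bar front")
edge(g,228,330,152,168,"bar back")
edge(g,228,330,182,196,"gauge back")
```

```text
tail top slope -0.016 row@276 85.61 41
nose bottom slope -0.0165 row@276 175.96 45
bar front slope -0.012 row@276 124.25 91
bar back slope -0.0087 row@276 158.72 98
gauge back slope -0.0022 row@276 192.13 94
```

View pics/w9z.png

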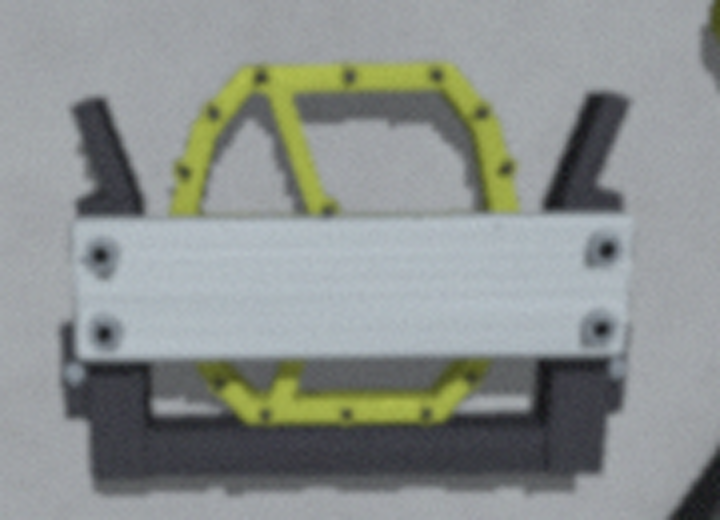

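```bash
python3 -c "
from h import *
print(r.finish_job())"
```

```text
the job is handed in; nothing more can be done
None
```

I pushed the pedal body with two partly closed fingertips against its tail. It went about 27 cm along the bench, through the mouth, and flat under the bridge until the push force rose from about 1.5 N to 8 N at the back stop. I then backed the hand off, raised it to z ≈ 0.27 m, and handed the job in at about t = 10 s. `finish_job` gives no verdict.

**Last checks:**
- **Depth:** the tail measured at gauge x ≈ -58 to -60.5 mm, against -61 mm when fully seated. The top of the body measured 18 to 21.5 mm high, so it lies flat.
- **Centring:** the wrist picture from above shows the body in the middle of the channel, with its nose at the stop.
- **Squareness:** the wrist picture puts the tail and nose edges within about 0.015 rad of the gauge's edges.
- **Other objects:** second pedal, bottle, spindle and hex key all measured within 7 mm of where they started, which is about the scatter of the measurements.

**Disagreements:**
- The outline fit from the side camera gave angles up to 0.3 rad off once the bridge hid part of the body, so I set it aside.
- The tail edge measured from depth in the side and scene cameras read about 0.05 to 0.06 rad. That is within the 0.08 rad limit but larger than the wrist picture showed, and I trusted the wrist picture.
- The scene camera's nose edge came out at slope 0.22 from few points, so I ignored it.
- The hand picked up a tilt of up to about 0.04 rad on the way down, which caused no trouble.

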